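# Load a bar into the cross-drilling jig

## Task

Take the thick bar off its wooden rest, lay it in the V-groove of the drilling jig, and slide it along the groove under the bridge until its end bears lightly against the stop screw; leave it lying there. The stop screw has been set and is only lightly clamped, so feel for it and do not shove it out of place, and leave the thin bar and the other things alone.

Things in the scene. Friction and masses are not known exactly. Their poses are not given: they have to be found in the camera images.
- bar_thick: the round steel bar to load, 20 mm diameter, 150 mm long, both ends alike, 0.15 to 0.28 kg; lying free in the groove it slides under a push of 1 to 3 N. Origin at its middle, on its axis; x runs along the bar.
- bar_thin: the other round steel bar, on the other rest, 14 mm diameter, 120 mm long, not to be used. Origin at its middle; x along the bar.
- jig: drilling jig fixed to the bench: steel base 300 x 85 x 12 mm under an aluminium block 280 x 46 mm, its top 45 mm above the bench, with a 90-degree V-groove 9 mm deep along its whole length. Origin on the bench under its middle; x runs along the groove towards the stop, z up. A thick bar in the groove has its axis at y = 0, 50.1 mm above the bench.
- tape_roll: small black roll of tape lying on the bench, 53 mm across, 19 mm high, a bystander. Origin under its middle.
- rule_tape: yellow and black tape measure on the bench, 34 x 80 x 66 mm, a bystander. Origin under its middle.
- cutters: blue-handled pliers lying on the bench, 176 mm long, a bystander. Origin under their middle.
- bridge_mouth (a point): middle of the bridge's opening, on the axis of a seated bar, 60 mm from the jig's middle. The steel bridge with a brass drill bush covers the groove for 55 mm from here on; its opening is 28 mm wide and reaches 19 mm above the block's top (4 mm round a seated bar), its top is 80 mm above the bench. x points along the groove towards the stop.
- screw_hole (a point): middle of the end block behind the bridge, 130 mm from the jig's middle along x, on the bar's axis. It carries the stop screw, a 10 mm rod with a 16 mm disc as its face and a black knob behind. The face is hidden under the bridge, anywhere 16 to 42 mm past the bridge's mouth; where is not measured. Lightly clamped: it slides when pushed with over about 14 N and does not spring back.
- rest_1: wooden rest that holds the thick bar, fixed to the bench: base 115 x 60 x 12 mm with two notched saddles 45 mm high and 10 mm thick, 45 mm either side of its middle along x; between them the bar is free underneath down to the base. The thick bar lies along x with its axis 50 mm above the bench. The two rests look alike and may be swapped. Origin on the bench under its middle.
- rest_2: the other wooden rest, of the same make, which holds the thin bar; its axis lies 46 mm above the bench. Origin on the bench under its middle.
Things that resemble listed ones, but are neither listed nor needed, are in the scene too. Leave any pink or turquoise look-alike of the bar_thick alone.

How it is judged:
On the way, in this order (a step that is already met when the one before it is completed fails the run):
1. the thick bar lies in the V-groove (z of bar_thick in the frame of jig between 0.0475 and 0.0525 m and y of bar_thick in the frame of jig between -0.003 and 0.003 m and angle between the x axis of bar_thick and the x axis of jig, either way round below 0.05 rad), for 0.2 s.
2. its end bears on the stop with at least 1.5 N (contact force between bar_thick and stop above 1.5 N), for 0.1 s.
At the end, for the whole second after the job is handed in: The thick bar lies at rest in the groove (axis within 2.5 mm of its seated place and 0.04 rad of the groove's direction) with its end within 2 mm of the stop's face, and is released (x of bar_thick in the frame of stop_face above -0.077 m and z of bar_thick in the frame of jig between 0.0475 and 0.0525 m and y of bar_thick in the frame of jig between -0.0025 and 0.0025 m and angle between the x axis of bar_thick and the x axis of jig, either way round below 0.04 rad and linear speed of bar_thick below 0.01 m/s); the robot touches nothing.
It fails at once if the stop is shoved more than 2 mm from where it was set (distance of stop_face from where it was at the start of the episode above 0.002 m).
It fails at once if the thin bar is moved more than 15 mm (distance of bar_thin from where it was at the start of the episode above 0.015 m).
It fails at once if the tape roll, tape measure or pliers are moved more than 20 mm (distance of any of tape_roll, rule_tape, cutters from where it was at the start of the episode above 0.02 m).
It also fails if it takes over 58 s, if anything falls off the work surface, if the arm or the gripper's body presses on something with over 40 N, if the wrist force passes 120 N, or if a joint passes its speed limit or range.

## Robot

A 6-joint arm with a two-finger parallel gripper is mounted at the origin on a cart in front of the work surface, level with it; the furniture and walls round the work are solid. World frame = base frame: x ahead of the robot, y to its left, z up, the work surface at z = 0. Lengths are in m, angles in rad, forces in N, time in s.
With the tool pointing down it reaches from about 0.325 to 0.775 m from the base axis. Payload 5.5 kg.
Tool frame: the origin (TCP) lies on the centre line of the jaws, within the pads' length; the fingertips stand 22 mm ahead of it and the grasp point (between the pads) lies 3 mm ahead of it; z points along the fingers, y is the line along which they close (so a half turn about z gives the same grasp; the last joint's range is limited). The gripper opens to 85 mm and grips with 20 to 120 N. Pads are 22 mm wide; open, the fingers measure 114 mm over their backs; the gripper's body (76 mm by 85 mm) begins 54 mm behind the grasp point. The pads swing forward as they close: fully open they stand 13 mm farther back than shut.
Start: joints at [-0.057, 0.091, 1.231, -0, 1.82, -0.057], TCP at [0.6, -0, 0.253] pointing down, gripper open.
Joint ranges: [-2.87, 2.87], [-0.86, 2.18], [0.17, 2.46], [-1.51, 4.65], [0.06, 2.69], [-2.65, 2.65]. Speed limits (rad/s): [2.57, 2.57, 3.01, 3.14, 3.14, 3.14].

## Interface

Orientations are given as a unit quaternion [w, x, y, z].
In Python, from bench import env, eyes, order gives the robot as it stands.
- The arm moves only by the shell command python3 -m jog 'ROWS' [FORCE]. ROWS is text: rows parted by semicolons, each of 7 numbers parted by spaces: the shift along the tool's x, y, z in cm, then the turn, a rotation vector about the tool's x, y, z in rad, then the opening, from 0 (shut) to 1 (fully open). In form: dx dy dz wx wy wz jaw; .... A call has 1 to 5 rows; each row shifts and turns the commanded pose from where the row before left it, along the tool's axes as they then stand; what a row does not reach is not made up. A row lasts 1/12 s, in which the tool goes at most 41.7 mm and 7.16 degrees, less where a joint would pass 70% of its speed; a pose out of reach is approached as far as the arm can. A call with a gripper value outside its range is refused whole. The fingers move at their own pace and stop on an object; FORCE is the grip in N (left out, the last holds). Time passes only in rows, so rows that do not move let the fingers close. It gives the time, the measured TCP pose, the force, the opening and the grip force at its end, in the units of the state.
- env.get_obs(): the state, without advancing time (a new reading comes with each control period).
- eyes.get_image(name): name is "scene" or "side" or "wrist"; returns the picture (480x640x3 uint8, red, green, blue); there is no depth.
- eyes.calibration(name): a dict with "vertical_fov" (degrees; the focal length in pixels is half the picture's height over the tangent of half this angle, whatever the lens; pixels are square), "cx", "cy" (the principal point, pixels), "cam_to_world" (4x4, takes a point from camera to world coordinates). Camera axes: x right, y down, z forward; pixel columns grow to the right and rows downward; lengths in m; the calibration is good to about 2 mm. The wrist camera is an equidistant fisheye: a pixel r from the principal point sees the ray r / f radians off the axis. A picture is of the moment at which its call begins: read the wrist's pose just before it. calibration takes no time and is no camera call; for the wrist camera it gives the pose at the moment of the call.
- order.sign_off(): hands the job in; it is judged then, once.
The state is a dict: "time_s": time; "joint_pos": joint angles; "joint_velocities": joint speeds; "tau": joint torques, N m; "eef_pos": TCP position; "tool_rot": TCP orientation; "wrist_force": force on the tool from outside, world axes, zero at the start; "torque": the same for the moment, N m; "grip_width": finger opening in m; "finger_force": force on a finger pad.
Only numpy, scipy, OpenCV 4.12 (cv2) and the standard library are available. Lean on these libraries where they do the work, as an engineer would, in place of code of your own. Each camera call takes 0.05 s, during which the arm holds its last target. There are 200 camera calls.

## Working session

There is one attempt and no reset: what is moved stays moved. The work goes in short steps, Python scripts to look and compute and a shell command to move; the robot and the scene stay as the last step left them, time stands still between calls to the robot, and variables do not carry over. Pictures are saved under pics/ and viewed, at most 10 in all, crops included, and the job is handed in when it is done.

```bash
ls; mkdir -p pics; cat > h.py <<'E'
import numpy as np, cv2
from bench import env, eyes, order
def snap(n,f):
    c=eyes.calibration(n); im=eyes.get_image(n); cv2.imwrite('pics/'+f+'.png',cv2.cvtColor(im,cv2.COLOR_RGB2BGR)); np.savez('pics/'+f+'.npz',**{k:np.array(v) for k,v in c.items()}); return im,c
def ray(c,u,v,fish=False):
    f=240/np.tan(np.radians(float(c['vertical_fov']))/2); M=np.array(c['cam_to_world'])
    x,y=(u-float(c['cx'])),(v-float(c['cy']))
    if fish:
        r=np.hypot(x,y); t=r/f; d=np.array([x/r*np.sin(t),y/r*np.sin(t),np.cos(t)]) if r>0 else np.array([0,0,1.])
    else: d=np.array([x/f,y/f,1.])
    return M[:3,3],M[:3,:3]@d
def onz(c,u,v,z,fish=False):
    o,d=ray(c,u,v,fish); return o+d*(z-o[2])/d[2]
def load(f): return dict(np.load('pics/'+f+'.npz'))
E
python3 - <<'E'
from h import *
for n in ("scene","side","wrist"):
    im,c=snap(n,n+'0'); print(n,c['vertical_fov'],c['cx'],c['cy'],np.round(c['cam_to_world'],3).tolist())
print(env.get_obs())
E
```

```text
pics
scene 57.55480341797516 327.6204423836027 240.91075047518896 [[-0.553, -0.616, 0.561, -0.161], [-0.833, 0.425, -0.355, 0.656], [-0.02, -0.663, -0.748, 0.987], [0.0, 0.0, 0.0, 1.0]]
side 52.99860162732786 313.44102827133906 241.8512649283758 [[1.0, -0.02, 0.008, 0.522], [-0.017, -0.479, 0.878, -1.026], [-0.014, -0.878, -0.479, 0.754], [0.0, 0.0, 0.0, 1.0]]
wrist 65.70646984690485 319.11772781200824 245.92593796874237 [[1.0, 0.001, -0.001, 0.601], [0.001, -0.958, -0.285, 0.073], [-0.001, 0.285, -0.958, 0.373], [0.0, 0.0, 0.0, 1.0]]
{'time_s': 0.15, 'joint_pos': array([-5.66751538e-02,  9.16952655e-02,  1.23160476e+00,  1.61388370e-05,
        1.81976930e+00, -5.67228198e-02]), 'joint_velocities': array([-0.00063064, -0.00215159, -0.00300596, -0.000149  , -0.00090734,
       -0.00132504]), 'tau': array([ 1.18562282e-03, -4.59372532e+01, -4.18527281e+01, -2.23398712e-05,
        9.54780931e-03, -9.16542831e-06]), 'eef_pos': array([5.99831989e-01, 2.76554541e-05, 2.52407525e-01]), 'tool_rot': array([-5.56034152e-04,  7.07088334e-01,  7.07124843e-01, -4.85818873e-04]), 'wrist_force': array([-0.29479916, -0.1362792 , -0.41270562]), 'torque': array([0.05602942, 0.04510152, 0.04276106]), 'finger_force': 0.0, 'grip_width': 0.08561121069478171}
```

View pics/scene0.png

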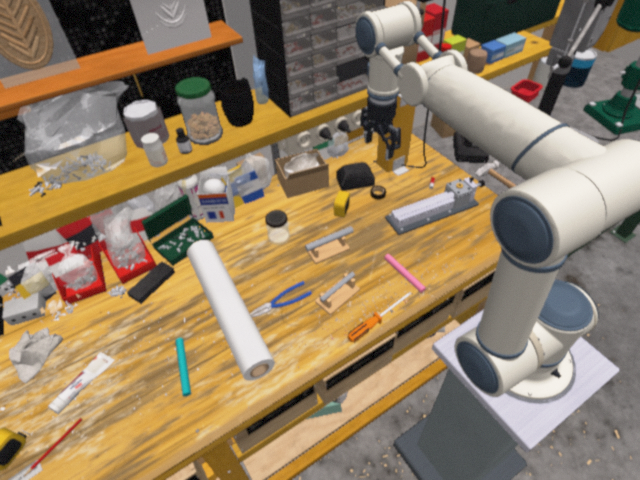

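View pics/wrist0.png

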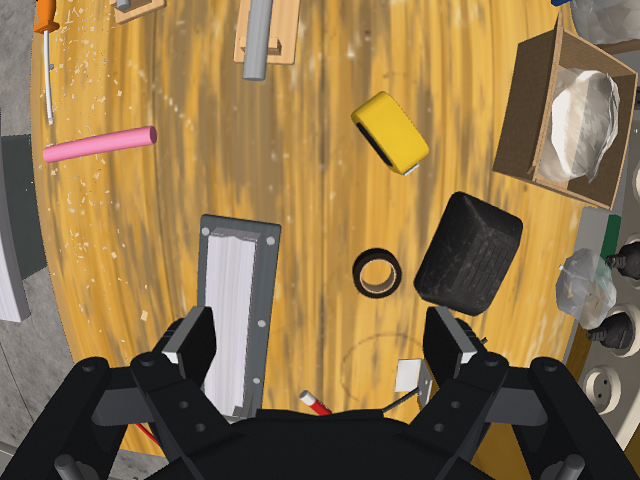

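The scene view shows two rests: one at about (328,243), the other at (338,292). Look-alikes are the pink bar (404,272) and the turquoise bar (183,365). The jig runs from (392,222) to (480,190), with the bridge on the right (-y). The wrist view shows a rest bar at (258,40), the jig end at (240,220) and the tape roll at (377,273). Next is a close crop.

```bash
python3 - <<'E'
from h import *
im=cv2.imread('pics/scene0.png'); a=cv2.resize(im[210:320,290:400],None,fx=5,fy=5,interpolation=cv2.INTER_CUBIC)[:, :]
s=cv2.imread('pics/side0.png')
cv2.imwrite('pics/crop.png',a)
c=load('scene0')
for p in ((328,243),(338,292),(390,215),(475,190)): print(p,onz(c,*p,0.045).round(3))
E
```

```text
(328, 243) [0.539 0.213 0.045]
(338, 292) [0.382 0.286 0.045]
(390, 215) [ 0.526 -0.004  0.045]
(475, 190) [ 0.46  -0.297  0.045]
```

View pics/crop.png

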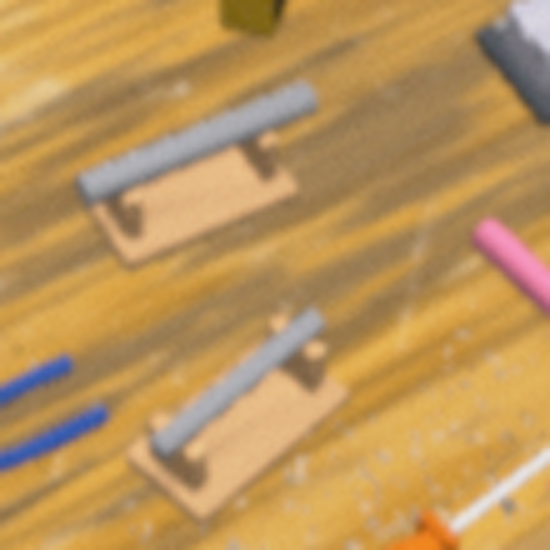

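View pics/side0.png

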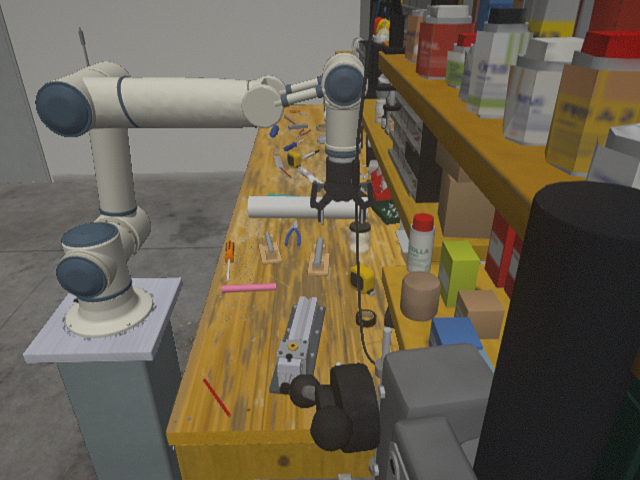

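Choice: the candidates are the bar at scene (330,238), the bar at (337,290), pink (404,272) and turquoise (183,365). In the crop the bar at (330,238) is longer and thicker and overhangs its rest, so that is bar_thick. Bar_thin is the one at (337,290). The side view shows the jig's bridge at (293,348) and the stop knob at about (290,385). Next I measure the bar and the jig.

```bash
cat > m.py <<'E'
from h import *
def greybar(im,box,smax=50,vlo=70,vhi=200):
    x0,y0,x1,y1=box; hsv=cv2.cvtColor(im,cv2.COLOR_BGR2HSV)[y0:y1,x0:x1]
    m=((hsv[...,1]<smax)&(hsv[...,2]>vlo)&(hsv[...,2]<vhi)).astype(np.uint8)
    n,l,s,_=cv2.connectedComponentsWithStats(m); k=1+np.argmax(s[1:,4]); m=(l==k).astype(np.uint8)
    cn=max(cv2.findContours(m,0,2)[0],key=cv2.contourArea)
    (cx,cy),(w,h),a=cv2.minAreaRect(cn); b=cv2.boxPoints(((cx+x0,cy+y0),(w,h),a))
    if np.linalg.norm(b[0]-b[1])>np.linalg.norm(b[1]-b[2]): e=(b[0]+b[3])/2,(b[1]+b[2])/2
    else: e=(b[0]+b[1])/2,(b[2]+b[3])/2
    return e,min(w,h),s[k,4]
E
python3 - <<'E'
from m import *
im=cv2.imread('pics/scene0.png'); c=load('scene0')
for box in ((300,222,358,258),(318,268,360,305)):
    e,w,a=greybar(im,box); P=[onz(c,*p,0.05) for p in e]; print([p.round(1) for p in e],w,a,[p.round(4) for p in P],np.linalg.norm(P[0]-P[1]),((P[0]+P[1])/2).round(4))
# wrist: bar end edges & jig corners
w=load('wrist0')
for p in ((244,77),(267,78)): print(p,onz(w,*p,0.05,True).round(4))
for p in ((205,231),(255,238)): print('blk',p,onz(w,*p,0.045,True).round(4))
for p in ((202,214),(281,224)): print('base',p,onz(w,*p,0.012,True).round(4))
img=cv2.imread('pics/wrist0.png'); cv2.imwrite('pics/wj.png',cv2.resize(img[200:420,180:300],None,fx=2.7,fy=2.7,interpolation=cv2.INTER_CUBIC))
E
```

```text
[array([306. , 247.9], dtype=float32), array([352.1, 228.3], dtype=float32)] 6.765567302703857 312 [array([0.555 , 0.2768, 0.05  ]), array([0.5423, 0.125 , 0.05  ])] 0.15228391662600138 [0.5487 0.2009 0.05  ]
[array([320.8, 299.7], dtype=float32), array([353. , 272.8], dtype=float32)] 5.1214752197265625 207 [array([0.3844, 0.3375, 0.05  ]), array([0.4078, 0.2189, 0.05  ])] 0.1209833003433898 [0.3961 0.2782 0.05  ]
(244, 77) [0.5355 0.1285 0.05  ]
(267, 78) [0.5556 0.1265 0.05  ]
blk (205, 231) [ 0.4931 -0.0104  0.045 ]
blk (255, 238) [ 0.5411 -0.0173  0.045 ]
base (202, 214) [ 0.4804 -0.0007  0.012 ]
base (281, 224) [ 0.5622 -0.0118  0.012 ]
```

View pics/wj.png

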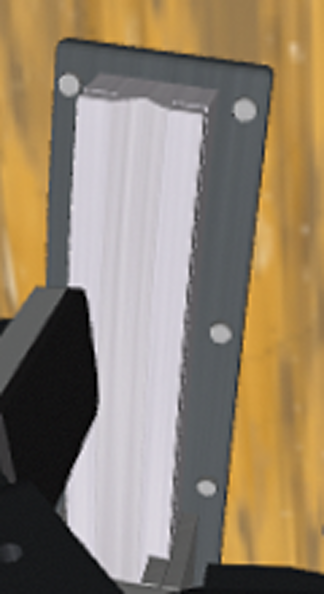

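Bar_thick measures 152 mm in the view, with its middle at about (0.550, 0.202) and near end at (0.544, 0.127). The wj crop shows the V-groove block's near end at (78..207, 97..110), with the left finger hiding part of the jig. I'll move so the jig sits between the fingers.

```bash
python3 -m jog '-1.3 -3.3 0 0 0 0 1; -1.3 -3.3 0 0 0 0 1; -1.4 -3.4 0 0 0 0 1; 0 0 0 0 0 0 1; 0 0 0 0 0 0 1' && python3 - <<'E'
from h import *
im,c=snap('wrist','wrist1'); cv2.imwrite('pics/wj1.png',cv2.resize(cv2.imread('pics/wrist1.png')[100:430,180:470],(580,660))[:600])
E
```

```text
time_s: 0.57
eef_pos: [0.4989, -0.0405, 0.2534]
tool_rot: [0.0, 0.708, 0.707, 0.0]
wrist_force: [0.7, 0.2, 0.2]
grip_width: 0.0855
finger_force: 0.0
```

View pics/wj1.png

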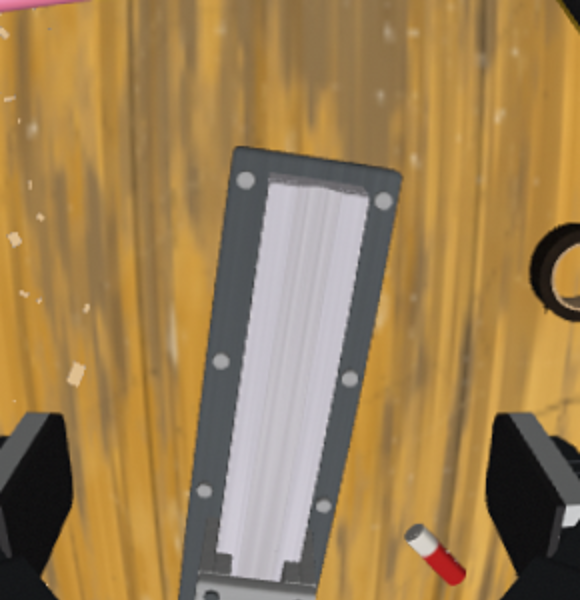

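The jig is fully visible between the fingers. The block top runs from about (268..369, 183..195) to the bridge at (210..310, 555..580) in 2x crop pixels. I'll project its edges onto z=0.045.

```bash
python3 - <<'E'
from m import *
im=cv2.imread('pics/wrist1.png'); c=load('wrist1'); hsv=cv2.cvtColor(im,cv2.COLOR_BGR2HSV)
L=[];R=[]
for v in range(205,368,3):
    row=hsv[v,270:380]; m=(row[:,1]<45)&(row[:,2]>165); 
    # longest run
    idx=np.flatnonzero(m); runs=np.split(idx,np.flatnonzero(np.diff(idx)>3)+1); r=max(runs,key=len)
    L.append(onz(c,270+r[0]-.5+.5,v,0.045,True)[:2]); R.append(onz(c,270+r[-1]+.5,v,0.045,True)[:2])
L=np.array(L);R=np.array(R)
def fit(P):
    for _ in range(3):
        p=np.polyfit(P[:,1],P[:,0],1); e=np.abs(np.polyval(p,P[:,1])-P[:,0]); P=P[e<max(0.0015,np.median(e)*2)]
    return p,len(P),e.max()
for P in (L,R):
    p,n,e=fit(P); print(np.round(p,4),n,round(e,5),'x at y=-.1',np.polyval(p,-.1).round(4))
for u,v in ((268,183),(369,195),(320,188)): print(onz(c,180+u/2,100+v/2,.045,True).round(4))
for u,v in ((236,147),(402,172)): print('base',onz(c,180+u/2,100+v/2,.012,True).round(4))
for u,v in ((198,577),(318,590)): print('bridge lower front?',onz(c,180+u/2,100+v/2,.08,True).round(4))
E
```

```text
[0.1512 0.4985] 55 0.00076 x at y=-.1 0.4833
[0.1503 0.5436] 55 0.00064 x at y=-.1 0.5285
[ 0.4954 -0.0152  0.045 ]
[ 0.5407 -0.0204  0.045 ]
[ 0.5186 -0.0174  0.045 ]
base [ 0.4794 -0.002   0.012 ]
base [ 0.561 -0.014  0.012]
bridge lower front? [ 0.46   -0.2028  0.08  ]
bridge lower front? [ 0.5197 -0.2109  0.08  ]
```

Jig axis: x = 0.521 + 0.151·y (8.6° yaw), origin at about (0.4975, -0.1562). The base and block ends agree on this, and the width reads 44.7 mm against 46. Moving over the bar.

```bash
python3 -m jog '3.9 0.8 0 0 0 0 1; 4 0.8 0 0 0 0 1; 4 0.8 -0.3 0 0 0 1; 4 0.9 0.8 0 0 0 1; 4 0.9 0.8 0 0 0 1' >/dev/null;  python3 -m jog '4 0.9 0.8 0 0 0 1; 0 0 0 0 0 0.08 1; 0 0 0 0 0 0 1; 0 0 0 0 0 0 1' && python3 - <<'E'
from m import *
im,c=snap('wrist','wrist2'); im=cv2.imread('pics/wrist2.png')
e,w,a=greybar(im,(260,60,380,400),60,60,215)
P=[onz(c,*p,0.05,True) for p in e]; print(e,w,a,[p.round(4) for p in P],np.linalg.norm(P[0]-P[1]),(P[0]+P[1])/2)
cv2.imwrite('pics/w2.png',im[60:420,160:480])
E
```

```text
time_s: 1.37
eef_pos: [0.5514, 0.1995, 0.2317]
tool_rot: [-0.0, 0.734, 0.679, -0.001]
wrist_force: [0.4, 0.2, 1.2]
grip_width: 0.0854
finger_force: 0.0
(array([317., 134.], dtype=float32), array([317., 310.], dtype=float32)) 24.0 4107 [array([0.5562, 0.2755, 0.05  ]), array([0.5443, 0.122 , 0.05  ])] 0.1539417214776006 [0.55027324 0.19874703 0.05      ]
```

View pics/w2.png

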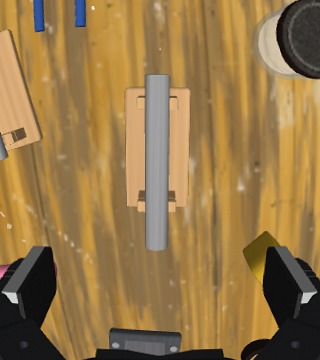

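The bar is vertical in the picture, at x=317 px between rows 134 and 310, so the tool's yaw matches it. The near and far saddles flank the middle and both fingers are clear. Descending so the bar sits near the fingertips (the tips must stay above the jig block's top).

```bash
python3 -m jog '0 -0.1 4 0 0 0 1; 0 0 4 0 0 0 1; 0 0 4 0 0 0 1; 0 0 2.5 0 0 0 1; 0 0 1.8 0 0 0 1' 40; python3 -m jog '0 0 0 0 0 0 1; 0 0 0 0 0 0 0.3; 0 0 0 0 0 0 0; 0 0 0 0 0 0 0;0 0 0 0 0 0 0' 40;python3 -m jog '0 0 0 0 0 0 0; 0 0 0 0 0 0 0; 0 0 0 0 0 0 0;0 0 0 0 0 0 0' 40
```

```text
time_s: 1.83
eef_pos: [0.5489, 0.1969, 0.0661]
tool_rot: [-0.001, 0.735, 0.678, -0.002]
wrist_force: [0.8, -0.1, -0.3]
grip_width: 0.0853
finger_force: 0.0
time_s: 2.25
eef_pos: [0.5512, 0.1989, 0.0719]
tool_rot: [0.001, 0.735, 0.678, 0.002]
wrist_force: [0.6, 0.4, 0.1]
grip_width: 0.0386
finger_force: 0.0
time_s: 2.58
eef_pos: [0.5491, 0.1991, 0.071]
tool_rot: [-0.001, 0.735, 0.678, -0.0]
wrist_force: [-7.9, -1.4, 8.9]
grip_width: 0.0182
finger_force: 39.0
```

The 18.2 mm width and the upward force show the tips are catching above the bar's axis. Reopen, go lower and regrip.

```bash
python3 -m jog '0 0 0 0 0 0 0.5; 0 0 0 0 0 0 0.5; 0 0 0 0 0 0 0.5; 0 0 0 0 0 0 0.5' 40; python3 -m jog '0 0 0.3 0 0 0 0.5; 0 0 0 0 0 0 0.5; 0 0 0 0 0 0 0.5' 40; python3 -c "
from h import *
o=env.get_obs();print(o['eef_pos'],o['tool_rot'],o['wrist_force'])"
```

```text
time_s: 2.92
eef_pos: [0.5501, 0.1988, 0.0693]
tool_rot: [0.0, 0.735, 0.678, 0.0]
wrist_force: [0.7, -1.0, 0.0]
grip_width: 0.0427
finger_force: 0.0
time_s: 3.17
eef_pos: [0.5497, 0.1987, 0.0658]
tool_rot: [-0.0, 0.735, 0.678, -0.0]
wrist_force: [0.5, 0.1, 0.8]
grip_width: 0.0429
finger_force: 0.0
[0.5497417  0.19867971 0.06579431] [-1.67611533e-04  7.34818413e-01  6.78263762e-01 -3.76805952e-04] [0.48254669 0.07707733 0.84097567]
```

```bash
python3 -m jog '0 0 0 0 0 0 0; 0 0 0 0 0 0 0; 0 0 0 0 0 0 0; 0 0 0 0 0 0 0; 0 0 0 0 0 0 0' 40; python3 -m jog '0 0 0 0 0 0 0; 0 0 -0.5 0 0 0 0; 0 0 -1.0 0 0 0 0; 0 0 0 0 0 0 0; 0 0 0 0 0 0 0'
```

```text
time_s: 3.58
eef_pos: [0.5491, 0.1988, 0.0665]
tool_rot: [-0.001, 0.735, 0.678, -0.001]
wrist_force: [-4.3, -0.5, 3.3]
grip_width: 0.0181
finger_force: 39.2
time_s: 4.0
eef_pos: [0.5508, 0.1989, 0.0826]
tool_rot: [0.001, 0.735, 0.678, 0.001]
wrist_force: [-0.3, -0.6, -2.4]
grip_width: 0.018
finger_force: 39.3
```

Lifted: the load is about 2.5 N, consistent with the bar. Carry it at height to the jig and look.

```bash
python3 -m jog '0 0 -3 0 0 0 0; 0 0 -3 0 0 0 0; -3 -0.2 -0.5 0 0 0 0; -4.1 -0.3 0 0 0 0 0; -4.1 -0.3 0 0 0 0 0' >/dev/null; python3 -m jog '-4.1 -0.3 0 0 0 0 0; -4.1 -0.3 0 0 0 0 0; -4.1 -0.3 0 0 0 0 0; -4.1 -0.3 0 0 0 0 0; -3 -0.1 0 0 0 0 0'>/dev/null;  python3 -m jog '-1.8 -0.1 0 0 0 0.07 0; 0 0 0 0 0 0 0; 0 0 0 0 0 0 0; 0 0 0 0 0 0 0' && python3 - <<'E'
from h import *
im,c=snap('wrist','wrist3'); im=cv2.imread('pics/wrist3.png'); o=env.get_obs(); print(o['eef_pos'],o['tool_rot'],c['cam_to_world'][:3,3] if hasattr(c['cam_to_world'],'shape') else '')
cv2.imwrite('pics/w3.png',im[40:460,140:500])
E
```

```text
time_s: 5.17
eef_pos: [0.5022, -0.1219, 0.1462]
tool_rot: [-0.0, 0.758, 0.653, 0.0]
wrist_force: [0.5, -1.1, -1.9]
grip_width: 0.0182
finger_force: 39.6
[ 0.50228735 -0.12151269  0.14620911] [-2.00517524e-04  7.57507161e-01  6.52826804e-01  1.55237828e-04] [ 0.51369979 -0.05014623  0.2666981 ]
```

View pics/w3.png

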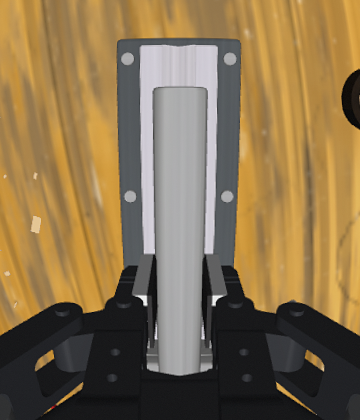

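The bar is held centred between the fingers and the groove lies beneath it. The bar's rear end is at (180,88) in the crop, and the block runs from 140 to 218 px across. Next I compute the offset and pitch.

```bash
python3 - <<'E'
from h import *
im=cv2.imread('pics/wrist3.png'); c=load('wrist3'); g=cv2.GaussianBlur(cv2.cvtColor(im,cv2.COLOR_BGR2GRAY),(3,3),0).astype(float)
def edge(v,a,b):
    d=np.diff(g[v,a:b]); k=np.argmax(np.abs(d)); return a+k+.5
d=np.array([-0.1491,-0.9888]); n=np.array([-d[1],d[0]]); o=np.array([.4975,-.1562])
def J(p): q=p[:2]-o; return np.round([q@d*1e3,q@n*1e3],1)
for v in (135,150,170,190,210,230,250,270,285):
    l,r=edge(v,284,304),edge(v,336,358); b=edge(v,272,288),edge(v,350,366)
    bz=.1304
    A,B=onz(c,l,v,bz,True),onz(c,r,v,bz,True)
    print(v,l,r,'bar L,R',J(A),J(B),'mid',J((A+B)/2),'w',round(1e3*np.linalg.norm(A-B),1),'block',b,[J(onz(c,x,v,.045,True)) for x in b])
print(J(np.array(env.get_obs()['eef_pos'])))
E
```

```text
135 292.5 347.5 bar L,R [-108.7   -9.4] [-108.7   10.5] mid [-108.7    0.6] w 19.9 block (np.float64(279.5), np.float64(356.5)) [array([-109.7,  -23.1]), array([-109.7,   22.3])]
150 292.5 356.5 bar L,R [-103.2   -9.4] [-103.3   13.9] mid [-103.2    2.2] w 23.3 block (np.float64(279.5), np.float64(356.5)) [array([-100.7,  -23.2]), array([-100.7,   22.4])]
170 292.5 346.5 bar L,R [-95.8  -9.5] [-95.8  10.3] mid [-95.8   0.4] w 19.8 block (np.float64(280.5), np.float64(356.5)) [array([-88.7, -22.7]), array([-88.7,  22.6])]
190 292.5 356.5 bar L,R [-88.4  -9.6] [-88.4  14.1] mid [-88.4   2.3] w 23.7 block (np.float64(280.5), np.float64(356.5)) [array([-76.6, -22.9]), array([-76.6,  22.8])]
210 292.5 355.5 bar L,R [-80.8  -9.7] [-80.9  13.9] mid [-80.8   2.1] w 23.6 block (np.float64(280.5), np.float64(355.5)) [array([-64.2, -23.2]), array([-64.3,  22.5])]
230 293.5 355.5 bar L,R [-73.1  -9.4] [-73.1  14.1] mid [-73.1   2.3] w 23.5 block (np.float64(281.5), np.float64(355.5)) [array([-51.7, -22.9]), array([-51.7,  22.8])]
250 293.5 354.5 bar L,R [-65.2  -9.5] [-65.2  13.9] mid [-65.2   2.2] w 23.5 block (np.float64(281.5), np.float64(354.5)) [array([-38.8, -23.2]), array([-38.8,  22.5])]
270 293.5 354.5 bar L,R [-57.   -9.7] [-57.   14.2] mid [-57.    2.2] w 23.9 block (np.float64(282.5), np.float64(354.5)) [array([-25.4, -22.9]), array([-25.5,  22.9])]
285 293.5 344.5 bar L,R [-50.6  -9.8] [-50.6  10.4] mid [-50.6   0.3] w 20.2 block (np.float64(283.5), np.float64(353.5)) [array([-15.1, -22.6]), array([-15.1,  22.6])]
[-35.   -0.4]
```

The bar is parallel to the groove, 0.6 mm to one side, and level (constant 20 mm width). Lower it with a small correction.

```bash
python3 -m jog '0 -0.06 2.5 0 0 0 0; 0 0 3 0 0 0 0; 0 0 1.5 0 0 0 0; 0 0 0.5 0 0 0 0; 0 0 0 0 0 0 0'; python3 -m jog '0 0 0 0 0 0 0; 0 0 0 0 0 0 0'; python3 -m jog '0 0 0.2 0 0 0 0; 0 0 0 0 0 0 0;0 0 0 0 0 0 0'
```

```text
time_s: 5.63
eef_pos: [0.5011, -0.121, 0.07]
tool_rot: [-0.001, 0.757, 0.653, -0.001]
wrist_force: [0.3, 0.6, -2.1]
grip_width: 0.0182
finger_force: 39.5
time_s: 5.8
eef_pos: [0.5025, -0.1222, 0.0731]
tool_rot: [0.001, 0.758, 0.652, 0.001]
wrist_force: [-1.0, -0.2, -2.3]
grip_width: 0.0182
finger_force: 39.5
time_s: 6.05
eef_pos: [0.5018, -0.1224, 0.0699]
tool_rot: [0.0, 0.758, 0.652, 0.0]
wrist_force: [-0.2, 0.6, -2.3]
grip_width: 0.0181
finger_force: 39.5
```

```bash
for i in 1; do python3 -m jog '0 0 0.15 0 0 0 0; 0 0 0 0 0 0 0;0 0 0 0 0 0 0;0 0 0 0 0 0 0'; done; python3 -m jog '0 0 0.1 0 0 0 0; 0 0 0 0 0 0 0;0 0 0 0 0 0 0;0 0 0 0 0 0 0'; python3 -m jog '0 0 0.1 0 0 0 0; 0 0 0 0 0 0 0;0 0 0 0 0 0 0;0 0 0 0 0 0 0'
```

```text
time_s: 6.38
eef_pos: [0.5015, -0.1223, 0.0678]
tool_rot: [-0.0, 0.758, 0.652, -0.0]
wrist_force: [-0.6, 0.4, -2.2]
grip_width: 0.0179
finger_force: 39.5
time_s: 6.72
eef_pos: [0.5017, -0.1224, 0.0674]
tool_rot: [0.0, 0.758, 0.652, 0.0]
wrist_force: [-1.4, 0.5, 2.9]
grip_width: 0.0184
finger_force: 42.1
time_s: 7.05
eef_pos: [0.5017, -0.1224, 0.0673]
tool_rot: [0.0, 0.758, 0.652, 0.0]
wrist_force: [-4.2, 1.1, 7.9]
grip_width: 0.0184
finger_force: 45.0
```

Contact made. Release gently, rise and check.

```bash
python3 -m jog '0 0 -0.1 0 0 0 0.25; 0 0 0 0 0 0 0.4; 0 0 0 0 0 0 0.5; 0 0 0 0 0 0 0.5' 20; python3 -m jog '0 0 -3 0 0 0 0.5; 0 0 -3 0 0 0 0.5; 0 0 -2 0 0 0 1; 0 0 0 0 0 0 1; 0 0 0 0 0 0 1' 20; python3 - <<'E'
from h import *
im,c=snap('wrist','wrist4'); im=cv2.imread('pics/wrist4.png'); g=cv2.GaussianBlur(cv2.cvtColor(im,cv2.COLOR_BGR2GRAY),(3,3),0).astype(float)
d=np.array([-0.1491,-0.9888]); n=np.array([-d[1],d[0]]); o=np.array([.4975,-.1562])
def J(p): q=p[:2]-o; return np.round([q@d*1e3,q@n*1e3],1)
for u,v in ((320,v) for v in range(90,130,40)): print(J(onz(c,u,v,.05,True)))
np.save('pics/g.npy',g); cv2.imwrite('pics/w4.png',im[40:460,140:500])
print(J(env.get_obs()['eef_pos']))
E
```

```text
time_s: 7.38
eef_pos: [0.5015, -0.1223, 0.0665]
tool_rot: [-0.0, 0.758, 0.652, -0.0]
wrist_force: [-0.3, -0.2, 0.7]
grip_width: 0.0424
finger_force: 0.0
time_s: 7.8
eef_pos: [0.5023, -0.1226, 0.1482]
tool_rot: [0.001, 0.758, 0.652, 0.001]
wrist_force: [0.1, -1.1, -0.0]
grip_width: 0.0769
finger_force: 0.0
[-135.3    1.3]
[-34.1  -1.1]
```

View pics/w4.png

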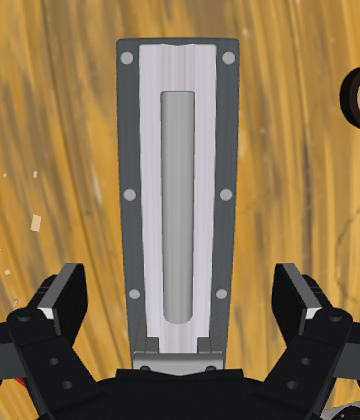

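The bar lies in the groove: its rear end is at (178,92) and its front end at (177,323), before the bridge at about y=350, centred on the block (140 to 218). Next I compute its rear end and plan a push with shut fingers.

```bash
python3 - <<'E'
from h import *
c=load('wrist4'); d=np.array([-0.1491,-0.9888]); n=np.array([-d[1],d[0]]); o=np.array([.4975,-.1562])
def J(p): q=p[:2]-o; return np.round([q@d*1e3,q@n*1e3],1)
print('rear',J(onz(c,318,132,.058,True)),J(onz(c,318,132,.05,True)),'front',J(onz(c,317,363,.05,True)),'bridge',J(onz(c,317,392,.08,True)))
e=env.get_obs(); print(J(e['eef_pos']),e['eef_pos'])
E
```

```text
rear [-110.3    0.2] [-110.5    0.2] front [44.3 -0.6] bridge [46.6 -0.5]
[-34.1  -1.1] [ 0.50153067 -0.12234922  0.14645702]
```

```bash
python3 -m jog '3.3 0.1 0 0 0 0 0; 3.3 0 0 0 0 0 0; 3.3 0 0 0 0 0 0; 0 0 0 0 0 0 0; 0 0 0 0 0 0 0' 40 >/dev/null; python3 -m jog '0 0 2.5 0 0 0 0; 0 0 2.5 0 0 0 0; 0 0 1.6 0 0 0 0; 0 0 0.9 0 0 0 0; 0 0 0 0 0 0 0'; python3 -m jog '0 0 0 0 0 0 0; 0 0 0 0 0 0 0; 0 0 0 0 0 0 0;0 0 0 0 0 0 0'
```

```text
time_s: 8.68
eef_pos: [0.5153, -0.0253, 0.0682]
tool_rot: [-0.002, 0.758, 0.652, -0.002]
wrist_force: [0.3, -0.1, -0.3]
grip_width: 0.0002
finger_force: 0.0
time_s: 9.02
eef_pos: [0.5181, -0.0248, 0.0733]
tool_rot: [0.001, 0.758, 0.652, 0.001]
wrist_force: [-0.3, -0.6, -0.4]
grip_width: -0.0002
finger_force: 0.0
```

```bash
python3 -m jog '-0.2 0 0.1 0 0 0 0; -0.2 0 0 0 0 0 0; -0.2 0 0 0 0 0 0; -0.2 0 0 0 0 0 0; -0.2 0 0 0 0 0 0' ; for i in 1 ; do python3 -m jog '-0.1 0 0 0 0 0 0; -0.1 0 0 0 0 0 0; -0.1 0 0 0 0 0 0; -0.1 0 0 0 0 0 0; -0.1 0 0 0 0 0 0'; done;  python3 -m jog '-0.1 0 0 0 0 0 0; -0.1 0 0 0 0 0 0; -0.1 0 0 0 0 0 0; -0.1 0 0 0 0 0 0; -0.1 0 0 0 0 0 0';  python3 -m jog '-0.1 0 0 0 0 0 0; -0.1 0 0 0 0 0 0; -0.1 0 0 0 0 0 0; -0.1 0 0 0 0 0 0; -0.1 0 0 0 0 0 0'
```

```text
time_s: 9.43
eef_pos: [0.5158, -0.0348, 0.0709]
tool_rot: [0.0, 0.758, 0.652, -0.0]
wrist_force: [0.4, 0.4, 0.5]
grip_width: 0.0002
finger_force: 0.0
time_s: 9.85
eef_pos: [0.5151, -0.0394, 0.0709]
tool_rot: [-0.0, 0.758, 0.652, 0.0]
wrist_force: [1.1, 1.2, 0.5]
grip_width: 0.0001
finger_force: 0.8
time_s: 10.27
eef_pos: [0.5143, -0.0445, 0.0708]
tool_rot: [0.0, 0.758, 0.652, 0.0]
wrist_force: [0.2, 2.1, -0.2]
grip_width: -0.0
finger_force: 0.8
time_s: 10.68
eef_pos: [0.5136, -0.0494, 0.0708]
tool_rot: [-0.0, 0.758, 0.652, -0.0]
wrist_force: [0.9, 1.7, 0.4]
grip_width: 0.0001
finger_force: 0.8
```

Contact: the bar slides at about 2 N. Its front is near the mouth. Continue.

```bash
python3 -m jog '-0.1 0 0 0 0 0 0; -0.1 0 0 0 0 0 0; -0.1 0 0 0 0 0 0; -0.1 0 0 0 0 0 0; -0.1 0 0 0 0 0 0'|egrep 'eef|wrist';  python3 -m jog '-0.1 0 0 0 0 0 0; -0.1 0 0 0 0 0 0; -0.1 0 0 0 0 0 0; -0.1 0 0 0 0 0 0; -0.1 0 0 0 0 0 0' |egrep 'eef|wrist';  python3 -m jog '-0.1 0 0 0 0 0 0; -0.1 0 0 0 0 0 0; -0.1 0 0 0 0 0 0; -0.1 0 0 0 0 0 0; -0.05 0 0 0 0 0 0'|egrep 'eef|wrist'
```

```text
eef_pos: [0.5128, -0.0543, 0.0708]
wrist_force: [-1.1, 1.8, 0.3]
eef_pos: [0.5121, -0.0593, 0.0708]
wrist_force: [0.4, 1.3, -0.0]
eef_pos: [0.5114, -0.0638, 0.0708]
wrist_force: [-0.4, 2.3, 0.8]
```

```bash
cat > chk.py <<'E'
import sys
from bench import env
o=env.get_obs(); f=0.149*o['wrist_force'][0]+0.989*o['wrist_force'][1]; print(round(o['time_s'],2),o['eef_pos'].round(4),'F',round(f,2)); sys.exit(f>3.8)
E
python3 -m jog '-0.04 0 0 0 0 0 0; -0.04 0 0 0 0 0 0; -0.04 0 0 0 0 0 0; -0.04 0 0 0 0 0 0' >/dev/null && python3 chk.py && python3 -m jog '-0.04 0 0 0 0 0 0; -0.04 0 0 0 0 0 0; -0.04 0 0 0 0 0 0; -0.04 0 0 0 0 0 0' >/dev/null && python3 chk.py && python3 -m jog '-0.04 0 0 0 0 0 0; -0.04 0 0 0 0 0 0; -0.04 0 0 0 0 0 0; -0.04 0 0 0 0 0 0' >/dev/null && python3 chk.py && python3 -m jog '-0.04 0 0 0 0 0 0; -0.04 0 0 0 0 0 0; -0.04 0 0 0 0 0 0; -0.04 0 0 0 0 0 0' >/dev/null && python3 chk.py && python3 -m jog '-0.04 0 0 0 0 0 0; -0.04 0 0 0 0 0 0; -0.04 0 0 0 0 0 0; -0.04 0 0 0 0 0 0' >/dev/null && python3 chk.py && python3 -m jog '-0.04 0 0 0 0 0 0; -0.04 0 0 0 0 0 0; -0.04 0 0 0 0 0 0; -0.04 0 0 0 0 0 0' >/dev/null && python3 chk.py
```

```text
12.27 [ 0.5112 -0.0653  0.0708] F 1.23False
```

```bash
python3 chk.py && python3 -m jog '-0.04 0 0 0 0 0 0; -0.04 0 0 0 0 0 0; -0.04 0 0 0 0 0 0; -0.04 0 0 0 0 0 0' >/dev/null && python3 chk.py && python3 -m jog '-0.04 0 0 0 0 0 0; -0.04 0 0 0 0 0 0; -0.04 0 0 0 0 0 0; -0.04 0 0 0 0 0 0' >/dev/null && python3 chk.py && python3 -m jog '-0.04 0 0 0 0 0 0; -0.04 0 0 0 0 0 0; -0.04 0 0 0 0 0 0; -0.04 0 0 0 0 0 0' >/dev/null && python3 chk.py && python3 -m jog '-0.04 0 0 0 0 0 0; -0.04 0 0 0 0 0 0; -0.04 0 0 0 0 0 0; -0.04 0 0 0 0 0 0' >/dev/null && python3 chk.py && python3 -m jog '-0.04 0 0 0 0 0 0; -0.04 0 0 0 0 0 0; -0.04 0 0 0 0 0 0; -0.04 0 0 0 0 0 0' >/dev/null && python3 chk.py && python3 -m jog '-0.04 0 0 0 0 0 0; -0.04 0 0 0 0 0 0; -0.04 0 0 0 0 0 0; -0.04 0 0 0 0 0 0' >/dev/null && python3 chk.py
```

```text
12.27 [ 0.5112 -0.0653  0.0708] F 1.23False
```

```bash
sed -i 's/sys.exit(f>3.8)/sys.exit(int(f>3.8))/' chk.py; python3 chk.py && python3 -m jog '-0.04 0 0 0 0 0 0; -0.04 0 0 0 0 0 0; -0.04 0 0 0 0 0 0; -0.04 0 0 0 0 0 0' >/dev/null && python3 chk.py && python3 -m jog '-0.04 0 0 0 0 0 0; -0.04 0 0 0 0 0 0; -0.04 0 0 0 0 0 0; -0.04 0 0 0 0 0 0' >/dev/null && python3 chk.py && python3 -m jog '-0.04 0 0 0 0 0 0; -0.04 0 0 0 0 0 0; -0.04 0 0 0 0 0 0; -0.04 0 0 0 0 0 0' >/dev/null && python3 chk.py && python3 -m jog '-0.04 0 0 0 0 0 0; -0.04 0 0 0 0 0 0; -0.04 0 0 0 0 0 0; -0.04 0 0 0 0 0 0' >/dev/null && python3 chk.py && python3 -m jog '-0.04 0 0 0 0 0 0; -0.04 0 0 0 0 0 0; -0.04 0 0 0 0 0 0; -0.04 0 0 0 0 0 0' >/dev/null && python3 chk.py && python3 -m jog '-0.04 0 0 0 0 0 0; -0.04 0 0 0 0 0 0; -0.04 0 0 0 0 0 0; -0.04 0 0 0 0 0 0' >/dev/null && python3 chk.py
```

```text
12.27 [ 0.5112 -0.0653  0.0708] F 1.23
12.6 [ 0.5109 -0.0669  0.0708] F 1.81
12.93 [ 0.5107 -0.0684  0.0708] F 1.83
13.27 [ 0.5104 -0.07    0.0708] F 2.31
13.6 [ 0.5102 -0.0716  0.0708] F 1.11
13.93 [ 0.51   -0.0732  0.0708] F 2.05
14.27 [ 0.5097 -0.0748  0.0709] F 1.24
```

```bash
python3 chk.py && python3 -m jog '-0.04 0 0 0 0 0 0; -0.04 0 0 0 0 0 0; -0.04 0 0 0 0 0 0; -0.04 0 0 0 0 0 0' >/dev/null && python3 chk.py && python3 -m jog '-0.04 0 0 0 0 0 0; -0.04 0 0 0 0 0 0; -0.04 0 0 0 0 0 0; -0.04 0 0 0 0 0 0' >/dev/null && python3 chk.py && python3 -m jog '-0.04 0 0 0 0 0 0; -0.04 0 0 0 0 0 0; -0.04 0 0 0 0 0 0; -0.04 0 0 0 0 0 0' >/dev/null && python3 chk.py && python3 -m jog '-0.04 0 0 0 0 0 0; -0.04 0 0 0 0 0 0; -0.04 0 0 0 0 0 0; -0.04 0 0 0 0 0 0' >/dev/null && python3 chk.py && python3 -m jog '-0.04 0 0 0 0 0 0; -0.04 0 0 0 0 0 0; -0.04 0 0 0 0 0 0; -0.04 0 0 0 0 0 0' >/dev/null && python3 chk.py && python3 -m jog '-0.04 0 0 0 0 0 0; -0.04 0 0 0 0 0 0; -0.04 0 0 0 0 0 0; -0.04 0 0 0 0 0 0' >/dev/null && python3 chk.py
```

```text
14.27 [ 0.5097 -0.0748  0.0709] F 1.24
14.6 [ 0.5095 -0.0764  0.0708] F 2.01
14.93 [ 0.5093 -0.078   0.0708] F 1.35
15.27 [ 0.509  -0.0795  0.0708] F 1.48
15.6 [ 0.5088 -0.0811  0.0708] F 2.21
15.93 [ 0.5087 -0.0814  0.0709] F 7.98
```

The force jumped from 2 to 8 N with the bar's end about 26 mm past the mouth, inside the 16–42 mm range, so this is the stop. Hold briefly, then back off and rise.

```bash
python3 -m jog '0 0 0 0 0 0 0; 0 0 0 0 0 0 0; 0 0 0 0 0 0 0'; python3 -m jog '0.3 0 0 0 0 0 0; 0.7 0 0 0 0 0 0; 1 0 0 0 0 0 0; 1 0 -2 0 0 0 0; 0 0 -4 0 0 0 0'; python3 -m jog '0 0 -3 0 0 0 0;0 0 0 0 0 0 0; 0 0 0 0 0 0 0'; python3 - <<'E'
from h import *
im,c=snap('wrist','wrist5'); im=cv2.imread('pics/wrist5.png'); cv2.imwrite('pics/w5.png',im[100:480,140:500])
E
```

```text
time_s: 16.18
eef_pos: [0.5087, -0.0814, 0.0709]
tool_rot: [-0.001, 0.758, 0.652, 0.001]
wrist_force: [0.9, 6.4, 0.7]
grip_width: 0.0
finger_force: 3.5
time_s: 16.6
eef_pos: [0.5102, -0.0508, 0.1255]
tool_rot: [-0.004, 0.758, 0.653, -0.003]
wrist_force: [0.6, -0.6, -0.6]
grip_width: 0.0001
finger_force: 0.0
time_s: 16.85
eef_pos: [0.5143, -0.0527, 0.1636]
tool_rot: [0.002, 0.758, 0.652, 0.002]
wrist_force: [-1.3, 1.2, -1.3]
grip_width: -0.0002
finger_force: 0.0
```

View pics/w5.png

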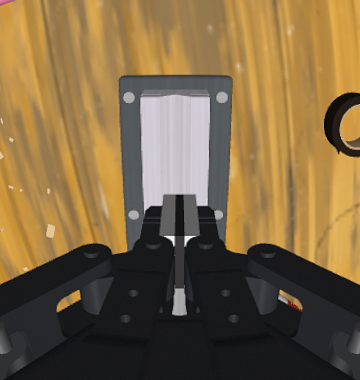

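The fingers, now clear and raised, hide the bar in this view. The groove behind it is empty. The steady 6.4 N against the stop during the hold confirms the placing, so I'm handing in.

```bash
python3 -c "
from bench import order
print(order.sign_off())"
```

```text
the job is handed in; nothing more can be done
None
```

I laid the thick bar in the V-groove and slid it under the bridge until it met the stop, with a push of about 6–8 N against the 14 N slip limit. I then drew the gripper clear and handed the job in; the fingers hid the bar in the last picture, and no verdict came back.

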